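Lock the laser unit's access cover with the square key

TASK

Close up the laser unit after servicing: take the steel square T-key from the tool stand, feel it gently into the recessed lock of the access cover, push it home and turn it clockwise to its stop so that the cover stays down flush, without crushing the gasket or forcing the lock. Then draw the key out and stand it back upright in the hole it came from. Leave everything else where it is.

Things in the scene. Friction and masses are not known exactly. Their poses are not given: they have to be found in the camera images.
- key: Steel T-key, 100 mm tall, 0.14 kg, upright in one of the stand's two holes. Origin: centre of the bit's end face (its lowest point); z up the shank, x along the cross-bar. The bit is a plain 14 x 14 mm square from z 0 to 42 mm, flats parallel to the key's x and y; above it a round 12 mm shank, a 17 mm collar at z 76 to 84 mm, then the cross-bar.
- key_bar (a point): Centre of the key's cross-bar, 92 mm above the bit's end, axes as the key's. The bar is 66 mm along x, 14 mm along y, 16 mm high: grip it across its 14 mm.
- stand: Fixed aluminium tool block 64 x 170 x 45 mm (x, y, z), origin centre of its underside. Two square holes 17.5 mm wide with 2 mm chamfers at y -45 and +45 mm, 32 mm deep (floor 13 mm above the bench), flats parallel to the block's edges. The key stands in one, the hex driver in the other; which is which varies.
- laser_unit: Fixed white housing 200 x 260 x 110 mm (x, y, z), origin centre of its underside, deck 110 mm above the bench. Cams under the deck draw the cover down 5 mm between insert angles 62 and 84 deg and hold it from 84 deg to the stop at 92 deg (the key, with its play, then stands near 100 deg). Turning reads under 0.3 N m; at the stop it climbs by about 0.1 N m per degree: stop near 0.4.
- socket (a point): On the lock's axis at the mouth of the square socket, z up, x and y along the edges of the cover and housing; rides with the cover. Socket 15.5 mm square, 18 mm deep, closed below, no chamfer. Its insert turns clockwise from above from 0 deg (flats along this x and y) to a hard stop at 92 deg. At the start it stands at an unknown 0 to 60 deg: find it by feel or by eye.
- cover_top (a point): Middle of the cover's top face, 5 mm above the socket mouth, axes as socket. Aluminium cover 117 x 99 mm (x, y); the lock lies in a round cup of 42 mm bore in its middle. By feel: rest the bit on the insert with about 4 N (its friction, 0.2 N m, keeps it from turning) and turn until the bit drops in and the force falls. In the socket the key has about 6 deg of play each way.
- cover (a joint): How far the cover is down, m: 0 = 5 mm proud on its foam gasket (start), about 0.0048 = flush and locked; beyond 0.009 (15 N) the gasket is crushed. It pushes up with 2.5 N at 0, 1.4 N more per mm; unlocked, the cover springs back. The key must follow the cover down while it turns or it binds: press the cover flush with the key (about 10 N), then turn, keeping it pressed.
- hex_driver: Bystander: hex driver standing upright in the other hole of the stand, black round handle 28 mm across, 135 mm tall, 90 g; origin centre of its lower end.
- objective: Bystander: brass microscope objective standing on the bench, 34 mm across, 46 mm tall.
- lens_case: Bystander: clear round lens case with black lid, 48 mm across, 58 mm tall.
- slide_box: Bystander: grey slide box 85 x 100 x 34 mm.
- dish: Bystander: glass dish 90 mm across, 15 mm high.
- screwdriver: Bystander: screwdriver 150 mm long lying on the bench.
- lens_cap: Bystander: black lens cap, 44 mm across, 12 mm high, lying on the laser unit's deck beside the cover.
Not all that is in view belongs to the job. What is shaped like the key but brown is not meant.

How it is judged:
By the outcome, as a careful person would: the job done as asked, in the order asked, and still so for the second after the job is handed in, with the robot touching nothing.
It also fails if it takes over 72 s, if anything falls off the work surface, if the arm or the gripper's body presses on something with over 40 N, if the wrist force passes 120 N, or if a joint passes its speed limit or range.

ROBOT

A 6-joint arm with a two-finger parallel gripper is mounted at the origin on the work surface. World frame = base frame: x ahead of the robot, y to its left, z up, the work surface at z = 0. Lengths are in m, angles in rad, forces in N, time in s.
With the tool pointing down it reaches from about 0.325 to 0.85 m from the base axis. Payload 15.5 kg.
Tool frame: the origin (TCP) lies midway between the tips of the shut fingers; the grasp point (between the pads) lies 19 mm behind it (bot.hold_point_z is the distance from the TCP to the grasp point, in m); z points along the fingers, y is the line along which they close (so a half turn about z gives the same grasp; the last joint's range is limited). The gripper opens to 91 mm and grips with 3 to 60 N. Pads are 32 mm wide; open, the fingers measure 118 mm over their backs; the gripper's body (76 mm by 178 mm) begins 60 mm behind the grasp point.
Start: joints at [-1.298, 0.494, 1.345, -0, 1.302, -0.096], TCP at [0.225, -0.583, 0.214] pointing down, gripper open.
Joint ranges: [-2.91, 2.91], [-0.82, 2.16], [0.22, 2.67], [-1.22, 4.37], [0.12, 2.79], [-3.08, 3.08]. Speed limits (rad/s): [1.89, 1.89, 2.57, 3.01, 3.01, 3.01].

INTERFACE

Orientations are given as a rotation vector (axis times angle).
In Python, from station import bot gives the robot as it stands. The module is installed in compiled form; this text tells all that it offers.
- The arm moves only by the tool servo_tool, never from a script. Its argument "moves" is a list of rows, each an object of numbers: "dx", "dy", "dz": the shift along the tool's x, y, z in units of 40 mm (1.0 is 40 mm); "rx", "ry", "rz": the turn, a rotation vector about the tool's x, y, z in units of 5 degrees (1.0 is 5 degrees). In form: [{"dx": .., "dy": .., "dz": .., "rx": .., "ry": .., "rz": ..}, ...]. A call has 1 to 10 rows; each row shifts and turns the commanded pose from where the row before left it, along the tool's axes as they then stand; what a row does not reach is not made up. A row lasts 1/10 s, in which the tool goes at most 50 mm and 8.59 degrees, less where a joint would pass 70% of its speed; a pose out of reach is approached as far as the arm can. A call is refused whole if a number of a shift passes 1 or a number of a turn 1, either way. A call with a gripper value outside its range is refused whole. "gripper" is the gripper command: -1 is shut, 1 is fully open, values between are in proportion, set as the call begins (left out, the last holds). The fingers move at their own pace and stop on an object; the grip force is fixed at half the most. Time passes only in rows, so rows that do not move let the fingers close. It gives the time, the measured TCP pose, the force, the opening and the grip force at its end, in the units of the state.
- bot.get_state(): the state, without advancing time (a new reading comes with each control period).
- bot.read_camera(name): name is "side" or "top" or "wrist"; returns (picture, depth): 400x640x3 uint8, red, green, blue; 400x640 float32, m along the optical axis (not along the pixel's ray), 0 where there is no reading.
- bot.get_calibration(name): a dict with "fov_y" (degrees; the focal length in pixels is half the picture's height over the tangent of half this angle, whatever the lens; pixels are square), "cx", "cy" (the principal point, pixels), "xyz" and "attitude" of the camera in the world; the wrist camera has in their place "T_tool_cam" (4x4, takes a point from camera to tool coordinates, whose origin is the TCP and whose axes are the flange's). Camera axes: x right, y down, z forward; pixel columns grow to the right and rows downward; lengths in m; the calibration is good to about 2 mm. A picture is of the moment at which its call begins: read the wrist's pose just before it. get_calibration takes no time and is no camera call.
- bot.hand_in(): hands the job in; it is judged then, once.
The state is a dict: "time_s": time; "q": joint angles; "qvel": joint speeds; "joint_torque": joint torques, N m; "eef_pos": TCP position; "eef_rot": TCP orientation; "contact_force": force on the tool from outside, world axes, zero at the start; "ft_torque": the same for the moment, N m; "opening": finger opening in m; "finger_force": force on a finger pad.
Only numpy, scipy, OpenCV 4.12 (cv2) and the standard library are available. Lean on these libraries where they do the work, as an engineer would, in place of code of your own. Each camera call takes 0.05 s, during which the arm holds its last target. There are 200 camera calls.

## Working session

There is one attempt and no reset: what is moved stays moved. The work goes in short steps, Python scripts to look and compute and a tool call to move; the robot and the scene stay as the last step left them, time stands still between calls to the robot, and variables do not carry over. Pictures are saved under pics/ and viewed, at most 10 in all, crops included, and the job is handed in when it is done.

Besides the shell and the picture viewer there is one more tool, called after "Emit:" by a JSON object that holds its "op" and its "data", one argument or row to a line. servo_tool: Moves the arm, as the interface text tells. Its arguments: {"type":"object","properties":{"moves":{"type":"array","items":{"type":"object","properties":{"dx":{"type":"number"},"dy":{"type":"number"},"dz":{"type":"number"},"rx":{"type":"number"},"ry":{"type":"number"},"rz":{"type":"number"}}}},"gripper":{"type":"number"}},"required":["moves"]}

```bash
mkdir -p pics
cat > h.py <<'E'
import numpy as np,cv2
from scipy.spatial.transform import Rotation as R
from station import bot
def cam(name):
    s=bot.get_state(); im,d=bot.read_camera(name); c=bot.get_calibration(name)
    f=im.shape[0]/2/np.tan(np.radians(c["fov_y"])/2)
    if "T_tool_cam" in c:
        T=np.eye(4);T[:3,:3]=R.from_rotvec(s["eef_rot"]).as_matrix();T[:3,3]=s["eef_pos"];T=T@np.array(c["T_tool_cam"])
    else:
        T=np.eye(4);a=np.array(c["attitude"]);T[:3,:3]=a if a.shape==(3,3) else R.from_rotvec(a).as_matrix();T[:3,3]=c["xyz"]
    return im,d,(f,c["cx"],c["cy"],T)
def ray(k,u,v):
    f,cx,cy,T=k; return T[:3,3],T[:3,:3]@np.array([(u-cx)/f,(v-cy)/f,1])
def onz(k,u,v,z):
    o,r=ray(k,u,v); return o+r*(z-o[2])/r[2]
def cloud(k,d):
    f,cx,cy,T=k; v,u=np.mgrid[:d.shape[0],:d.shape[1]]
    p=np.stack([(u-cx)/f*d,(v-cy)/f*d,d],-1); return p@T[:3,:3].T+T[:3,3]
def proj(k,p):
    f,cx,cy,T=k; q=T[:3,:3].T@(np.array(p)-T[:3,3]); return q[0]/q[2]*f+cx,q[1]/q[2]*f+cy
def save(n,im): cv2.imwrite("pics/"+n+".png",im[...,::-1])
E
python3 - <<'E'
from h import *
for n in("top","side"):
    im,d,k=cam(n); save(n,im); print(n,bot.get_calibration(n)); np.savez(n+".npz",im=im,d=d)
print(bot.get_calibration("wrist"),bot.get_state(),bot.hold_point_z)
E
```

```text
top {'fov_y': 55.74965768018397, 'cx': 320.3583253923188, 'cy': 198.378545204887, 'xyz': array([ 0.40562312, -0.05510327,  1.20265201]), 'attitude': array([-2.15275792,  2.19051077, -0.076395  ])}
side {'fov_y': 42.01430645198211, 'cx': 322.04371019020016, 'cy': 206.24839008538336, 'xyz': array([-0.16738756, -1.07115646,  0.83826855]), 'attitude': array([-2.02272936,  0.62044865, -0.33489425])}
{'fov_y': 69.26390960681152, 'cx': 322.0466930656697, 'cy': 200.4990695495457, 'T_tool_cam': array([[-5.75654285e-06, -9.63506385e-01, -2.67685350e-01,
         7.55567917e-02],
       [ 9.99999985e-01,  4.12674811e-05, -1.70043016e-04,
        -2.14744242e-04],
       [ 1.74884232e-04, -2.67685347e-01,  9.63506370e-01,
        -1.70813459e-01],
       [ 0.00000000e+00,  0.00000000e+00,  0.00000000e+00,
         1.00000000e+00]])} {'time_s': 0.1, 'q': array([-1.29851054e+00,  4.94115378e-01,  1.34608485e+00, -1.80020390e-05,
        1.30252968e+00, -9.54914944e-02]), 'qvel': array([-4.09407099e-04, -2.05318885e-03, -1.59185667e-03, -3.10203324e-04,
        5.60383129e-04, -8.36938496e-05]), 'joint_torque': array([-2.91612223e-04, -8.80245066e+01, -3.82545483e+01,  7.08095077e-02,
        4.82468912e-02, -2.85851087e-05]), 'eef_pos': array([ 0.22461807, -0.58285354,  0.21339612]), 'eef_rot': array([-3.08751204e+00, -5.74253376e-01,  1.84796071e-04]), 'contact_force': array([-0.08311665,  0.33112373,  0.32660417]), 'ft_torque': array([ 0.0535916 , -0.01465133, -0.03769294]), 'finger_force': 0.0, 'opening': 0.09135265030552811} 0.0188
```

View pics/top.png

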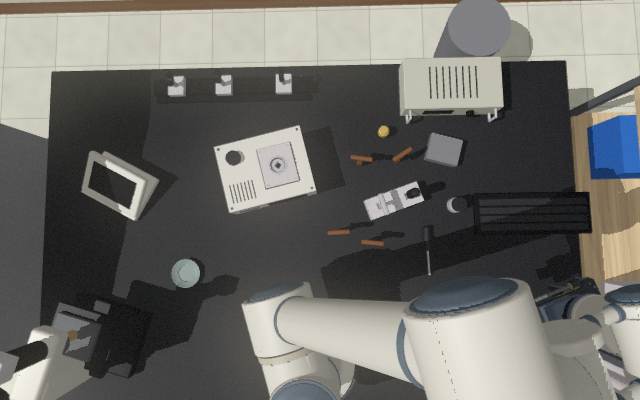

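View pics/side.png

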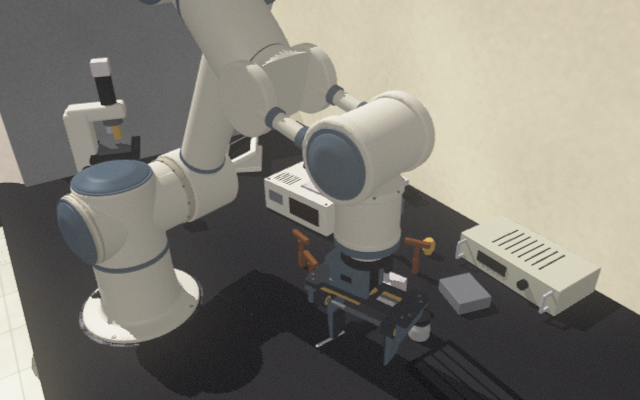

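The top view shows the stand at about (394,201). The steel key is in its left hole near (380,205) and the black hex driver is at (412,192). The housing is at (265,168) with the lock at (278,165), and the brown T shapes are decoys. The side view is mostly blocked by the arm.

Run:
```python
from h import *
im,d,k=cam("top"); P=cloud(k,d)
m=(P[...,2]>.03)&(P[...,2]<.30)
def rect(name,zlo,zhi,u0,u1,v0,v1):
    mm=np.zeros(m.shape,bool); mm[v0:v1,u0:u1]=True; mm&=(P[...,2]>zlo)&(P[...,2]<zhi)
    q=P[mm]; r=cv2.minAreaRect(q[:,:2].astype(np.float32)); print(name,len(q),np.median(q[:,2]).round(4),r)
rect("stand",.03,.06,355,435,175,228)
rect("key",.08,.13,355,400,175,228)
rect("hex",.12,.16,400,435,175,228)
rect("unit",.095,.125,205,325,120,220)
rect("cover",.1125,.12,250,305,135,195)
g=im[120:225,205:440]; save("crop",cv2.resize(g,None,fx=3.4,fy=3.4,interpolation=cv2.INTER_CUBIC))
```

```text
stand 924 0.0444 ((0.4940231442451477, -0.2657315135002136), (0.06383377313613892, 0.1708584576845169), 19.21686363220215)
key 122 0.1113 ((0.47886624932289124, -0.2226387858390808), (0.0657588541507721, 0.015254695899784565), 17.71229362487793)
hex 85 0.145 ((0.5084601640701294, -0.3058135211467743), (0.0264041256159544, 0.02331179939210415), 24.69706153869629)
unit 5968 0.1102 ((0.5894762873649597, 0.12227734923362732), (0.2014811635017395, 0.26064956188201904), 13.488115310668945)
cover 1143 0.1147 ((0.5998303890228271, 0.08443503081798553), (0.15839210152626038, 0.17495541274547577), 89.2880630493164)
```

View pics/crop.png

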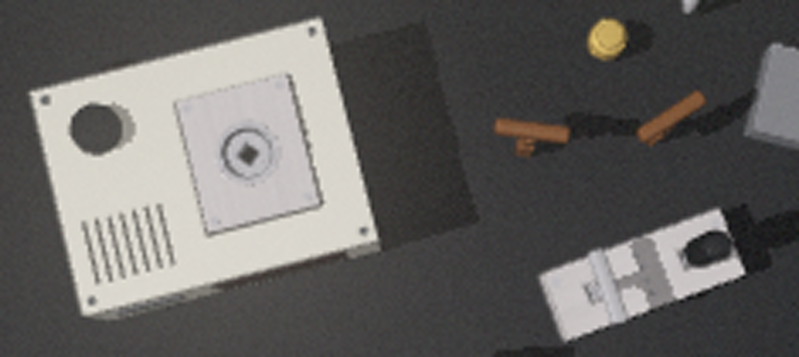

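Emit:
{"op": "servo_tool", "data": {
  "moves": [
    {"dx": 0.3, "dy": -0.2, "dz": -0.3, "rz": 0.4},
    {"dx": 0.6, "dy": -0.4, "dz": -0.4},
    {"dx": 0.8, "dy": -0.53},
    {"dx": 0.9, "dy": -0.6},
    {"dx": 0.9, "dy": -0.6},
    {"dx": 0.9, "dy": -0.6},
    {"dx": 0.9, "dy": -0.6},
    {"dx": 0.9, "dy": -0.6},
    {"dx": 0.9, "dy": -0.6},
    {"dx": 0.8, "dy": -0.53}
  ],
  "gripper": 0.1
}}

```text
$.moves[0]: bad value
```

Emit:
{"op": "servo_tool", "data": {
  "moves": [
    {"dx": 0.7, "dy": -0.45},
    {"dx": 0.4, "dy": -0.3},
    {"dx": 0.15, "dy": -0.1},
    {},
    {}
  ]
}}

```text
$.moves[0]: bad value
```

```bash
cat >> h.py <<'E'
def pose():
    s=bot.get_state(); M=R.from_rotvec(s["eef_rot"]).as_matrix(); return s["eef_pos"],M,np.degrees(np.arctan2(M[1,0],M[0,0]))
def go(t,yaw):
    p,M,y=pose(); print("pos",p.round(4),"yaw",y.round(2),"tilt",M[:,2].round(4),"units d",(M.T@(np.array(t)-p)/.04).round(3),"rz",round((y-yaw)/5,2))
E
python3 - <<'E'
from h import *
im,d,k=cam("wrist"); P=cloud(k,d); save("w1",im)
def rect(name,mm):
    q=P[mm]; r=cv2.minAreaRect(q[:,:2].astype(np.float32)); print(name,len(q),np.median(q[:,2]).round(4),r); return r
c=np.array([.4789,-.2226]); dd=np.linalg.norm(P[...,:2]-c,axis=-1)
rect("bar",(dd<.05)&(P[...,2]>.1085)&(P[...,2]<.118))
rect("stand",(np.linalg.norm(P[...,:2]-[.494,-.2657],axis=-1)<.12)&(P[...,2]>.042)&(P[...,2]<.048))
go([.4789,-.2226,.25],19.2)
E
```

```text
bar 0 nan ((0.0, 0.0), (0.0, 0.0), 0.0)
stand 0 nan ((0.0, 0.0), (0.0, 0.0), 0.0)
pos [ 0.2247 -0.583   0.2136] yaw 21.07 tilt [-2.e-04  7.e-04 -1.e+00] units d [ 9.17  -6.123 -0.906] rz 0.37
  return _methods._mean(a, axis=axis, dtype=dtype,
  ret = ret.dtype.type(ret / rcount)
```

View pics/w1.png

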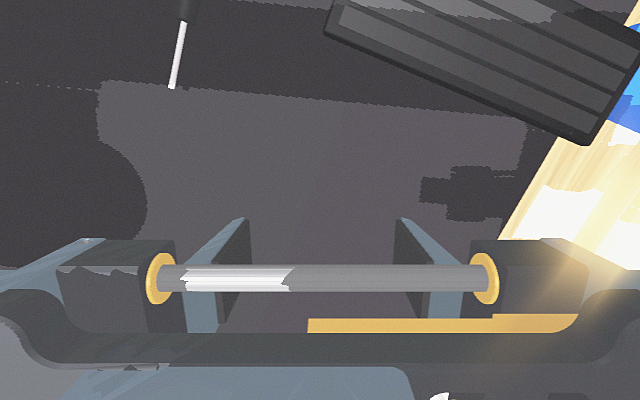

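The moves were refused, probably because every row needs all six keys. The wrist view shows only the finger pads at (215,270) and (420,270) over empty bench.

Emit:
{"op": "servo_tool", "data": {
  "moves": [
    {"dx": 0.3, "dy": -0.2, "dz": -0.3, "rx": 0, "ry": 0, "rz": 0.4},
    {"dx": 0.6, "dy": -0.4, "dz": -0.4, "rx": 0, "ry": 0, "rz": 0},
    {"dx": 0.8, "dy": -0.53, "dz": 0, "rx": 0, "ry": 0, "rz": 0},
    {"dx": 0.9, "dy": -0.6, "dz": 0, "rx": 0, "ry": 0, "rz": 0},
    {"dx": 0.9, "dy": -0.6, "dz": 0, "rx": 0, "ry": 0, "rz": 0},
    {"dx": 0.9, "dy": -0.6, "dz": 0, "rx": 0, "ry": 0, "rz": 0},
    {"dx": 0.9, "dy": -0.6, "dz": 0, "rx": 0, "ry": 0, "rz": 0},
    {"dx": 0.9, "dy": -0.6, "dz": 0, "rx": 0, "ry": 0, "rz": 0},
    {"dx": 0.9, "dy": -0.6, "dz": 0, "rx": 0, "ry": 0, "rz": 0},
    {"dx": 0.8, "dy": -0.53, "dz": 0, "rx": 0, "ry": 0, "rz": 0}
  ],
  "gripper": 0.1
}}

```text
time_s: 1.2
eef_pos: [0.4551, -0.2789, 0.2419]
eef_rot: [-3.098, -0.521, -0.0]
contact_force: [0.5, -1.2, -0.9]
opening: 0.0503
finger_force: 0.0
```

Emit:
{"op": "servo_tool", "data": {
  "moves": [
    {"dx": 0.4, "dy": -0.25, "dz": 0, "rx": 0, "ry": 0, "rz": 0},
    {"dx": 0.2, "dy": -0.15, "dz": 0, "rx": 0, "ry": 0, "rz": 0},
    {"dx": 0, "dy": 0, "dz": 0, "rx": 0, "ry": 0, "rz": 0}
  ]
}}

```text
time_s: 1.5
eef_pos: [0.4719, -0.2572, 0.2418]
eef_rot: [-3.098, -0.522, 0.0]
contact_force: [-0.4, -0.1, -0.0]
opening: 0.0498
finger_force: 0.0
```

Run:
```python
from h import *
im,d,k=cam("wrist"); P=cloud(k,d); save("w2",im)
def rect(name,mm):
    q=P[mm]; print(name,len(q))
    if len(q): print(np.median(q[:,2]).round(4),cv2.minAreaRect(q[:,:2].astype(np.float32)))
c=np.array([.4789,-.2226]); dd=np.linalg.norm(P[...,:2]-c,axis=-1)
rect("bar",(dd<.05)&(P[...,2]>.1085)&(P[...,2]<.118))
rect("stand",(np.linalg.norm(P[...,:2]-[.494,-.2657],axis=-1)<.12)&(P[...,2]>.042)&(P[...,2]<.048))
go([.4789,-.2226,.25],19.2); print(proj(k,[.4789,-.2226,.112]))
```

```text
bar 803
0.1125 ((0.4806586503982544, -0.22395052015781403), (0.06519907712936401, 0.014098411425948143), 17.888120651245117)
stand 4953
0.045 ((0.4951593577861786, -0.266618013381958), (0.06321196258068085, 0.17020507156848907), 19.129350662231445)
pos [ 0.4715 -0.258   0.2418] yaw 19.11 tilt [-3.e-04 -1.e-04 -1.e+00] units d [ 0.465 -0.775 -0.204] rz -0.02
(np.float64(293.45033801854845), np.float64(176.7813452422539))
```

View pics/w2.png

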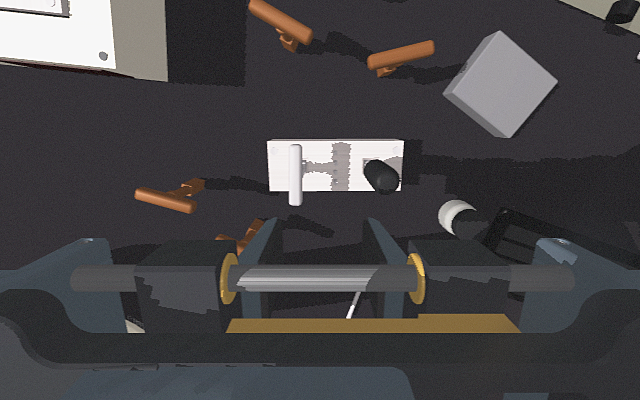

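Wrist view: the key's bar runs along (295,175), the hex driver is at (380,175), and the decoys are clear of the fingers. The bar's centre measures (.4804,-.2238), its top is at .1125, and its yaw is 18°.

Emit:
{"op": "servo_tool", "data": {
  "moves": [
    {"dx": 0.25, "dy": -0.37, "dz": 0, "rx": 0, "ry": 0, "rz": 0.22},
    {"dx": 0.24, "dy": -0.37, "dz": 0, "rx": 0, "ry": 0, "rz": 0},
    {"dx": 0, "dy": 0, "dz": 0.4, "rx": 0, "ry": 0, "rz": 0},
    {"dx": 0, "dy": 0, "dz": 0.7, "rx": 0, "ry": 0, "rz": 0},
    {"dx": 0, "dy": 0, "dz": 0.7, "rx": 0, "ry": 0, "rz": 0},
    {"dx": 0, "dy": 0, "dz": 0.7, "rx": 0, "ry": 0, "rz": 0},
    {"dx": 0, "dy": 0, "dz": 0.5, "rx": 0, "ry": 0, "rz": 0},
    {"dx": 0, "dy": 0, "dz": 0.3, "rx": 0, "ry": 0, "rz": 0},
    {"dx": 0, "dy": 0, "dz": 0, "rx": 0, "ry": 0, "rz": 0},
    {"dx": 0, "dy": 0, "dz": 0, "rx": 0, "ry": 0, "rz": 0}
  ]
}}

```text
time_s: 2.55
eef_pos: [0.481, -0.2242, 0.1105]
eef_rot: [3.103, 0.49, 0.001]
contact_force: [0.4, 0.1, -0.1]
opening: 0.0499
finger_force: 0.0
```

Run:
```python
from h import *
im,d,k=cam("wrist"); P=cloud(k,d); save("w3",im)
go([.4804,-.2238,.098],18)
print(proj(k,[.4804,-.2238,.113]))
```

```text
pos [ 0.4812 -0.2242  0.1109] yaw 17.95 tilt [ 1.2e-03 -8.0e-04 -1.0e+00] units d [-0.017 -0.017  0.321] rz -0.01
(np.float64(321.49425127892414), np.float64(245.0839118453231))
```

View pics/w3.png

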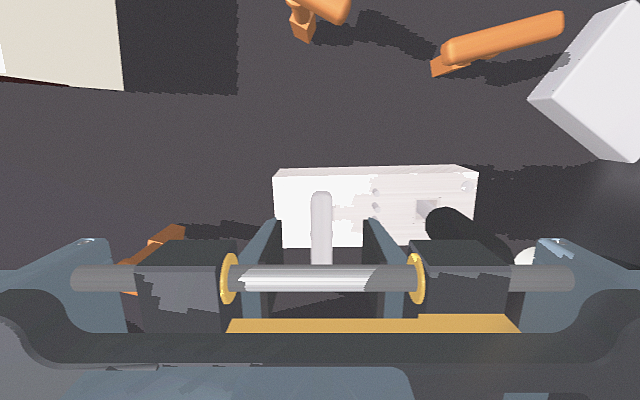

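The bar at (321,225) sits midway between the pads at (265,245) and (378,245). I'll go down the last 12 mm and close.

Emit:
{"op": "servo_tool", "data": {
  "moves": [
    {"dx": -0.02, "dy": 0, "dz": 0.16, "rx": 0, "ry": 0, "rz": 0},
    {"dx": 0, "dy": 0, "dz": 0.16, "rx": 0, "ry": 0, "rz": 0},
    {"dx": 0, "dy": 0, "dz": 0, "rx": 0, "ry": 0, "rz": 0}
  ]
}}

```text
time_s: 2.9
eef_pos: [0.4797, -0.2235, 0.0965]
eef_rot: [-3.102, -0.491, 0.001]
contact_force: [0.2, -0.0, 0.1]
opening: 0.0505
finger_force: 0.0
```

Emit:
{"op": "servo_tool", "data": {
  "moves": [
    {"dx": 0, "dy": 0, "dz": 0, "rx": 0, "ry": 0, "rz": 0},
    {"dx": 0, "dy": 0, "dz": 0, "rx": 0, "ry": 0, "rz": 0},
    {"dx": 0, "dy": 0, "dz": 0, "rx": 0, "ry": 0, "rz": 0},
    {"dx": 0, "dy": 0, "dz": 0, "rx": 0, "ry": 0, "rz": 0},
    {"dx": 0, "dy": 0, "dz": 0, "rx": 0, "ry": 0, "rz": 0},
    {"dx": 0, "dy": 0, "dz": 0, "rx": 0, "ry": 0, "rz": 0}
  ],
  "gripper": -1
}}

```text
time_s: 3.5
eef_pos: [0.4801, -0.2238, 0.0972]
eef_rot: [3.103, 0.491, 0.0]
contact_force: [-0.9, 0.1, 1.0]
opening: 0.0138
finger_force: 30.0
```

Emit:
{"op": "servo_tool", "data": {
  "moves": [
    {"dx": 0, "dy": 0, "dz": -0.1, "rx": 0, "ry": 0, "rz": 0},
    {"dx": 0, "dy": 0, "dz": -0.3, "rx": 0, "ry": 0, "rz": 0},
    {"dx": 0, "dy": 0, "dz": -0.5, "rx": 0, "ry": 0, "rz": 0},
    {"dx": 0, "dy": 0, "dz": -0.8, "rx": 0, "ry": 0, "rz": 0},
    {"dx": 0, "dy": 0, "dz": -0.8, "rx": 0, "ry": 0, "rz": 0},
    {"dx": 0, "dy": 0, "dz": -0.8, "rx": 0, "ry": 0, "rz": 0},
    {"dx": 0, "dy": 0, "dz": -0.8, "rx": 0, "ry": 0, "rz": 0},
    {"dx": 0, "dy": 0, "dz": -0.5, "rx": 0, "ry": 0, "rz": 0},
    {"dx": 0, "dy": 0, "dz": 0, "rx": 0, "ry": 0, "rz": 0},
    {"dx": 0, "dy": 0, "dz": 0, "rx": 0, "ry": 0, "rz": 0}
  ]
}}

```text
time_s: 4.5
eef_pos: [0.4799, -0.2237, 0.2815]
eef_rot: [3.103, 0.491, 0.001]
contact_force: [0.8, -0.7, -2.4]
opening: 0.014
finger_force: 30.0
```

Run:
```python
from h import *
im,d,k=cam("top"); c=onz(k,205+248/3.4,120+153/3.4,.111); print(c); s=bot.get_state(); print(s["contact_force"],s["ft_torque"],s["opening"],s["q"])
go([c[0]-.05,c[1],.27],60)
```

```text
[0.59807412 0.08168943 0.111     ]
[ 0.242518    0.41076541 -0.82849889] [-3.84278284e-03 -1.05899318e-02  3.08162307e-05] 0.013943685558979117 [-5.48968180e-01  2.95763531e-01  1.48129003e+00  5.85278879e-07
  1.36533254e+00  7.08141441e-01]
pos [ 0.4796 -0.2235  0.2807] yaw 17.97 tilt [-7.e-04  4.e-04 -1.e+00] units d [ 3.982 -6.729  0.269] rz -8.41
```

Emit:
{"op": "servo_tool", "data": {
  "moves": [
    {"dx": 0.2, "dy": -0.34, "dz": 0, "rx": 0, "ry": 0, "rz": 0},
    {"dx": 0.5, "dy": -0.8, "dz": 0, "rx": 0, "ry": 0, "rz": 0},
    {"dx": 0.5, "dy": -0.8, "dz": 0, "rx": 0, "ry": 0, "rz": 0},
    {"dx": 0.5, "dy": -0.8, "dz": 0, "rx": 0, "ry": 0, "rz": 0},
    {"dx": 0.5, "dy": -0.8, "dz": 0, "rx": 0, "ry": 0, "rz": 0},
    {"dx": 0.5, "dy": -0.8, "dz": 0, "rx": 0, "ry": 0, "rz": 0},
    {"dx": 0.5, "dy": -0.8, "dz": 0, "rx": 0, "ry": 0, "rz": 0},
    {"dx": 0.5, "dy": -0.8, "dz": 0, "rx": 0, "ry": 0, "rz": 0},
    {"dx": 0.2, "dy": -0.4, "dz": 0, "rx": 0, "ry": 0, "rz": 0},
    {"dx": 0, "dy": 0, "dz": 0, "rx": 0, "ry": 0, "rz": 0}
  ]
}}

```text
time_s: 5.55
eef_pos: [0.5496, 0.0687, 0.28]
eef_rot: [-3.101, -0.495, 0.003]
contact_force: [1.0, -0.8, -0.4]
opening: 0.0141
finger_force: 30.0
```

Emit:
{"op": "servo_tool", "data": {
  "moves": [
    {"dx": 0, "dy": 0, "dz": 0, "rx": 0, "ry": 0, "rz": 0},
    {"dx": 0, "dy": 0, "dz": 0, "rx": 0, "ry": 0, "rz": 0}
  ]
}}

```text
time_s: 5.75
eef_pos: [0.5498, 0.0652, 0.2807]
eef_rot: [3.103, 0.49, -0.002]
contact_force: [0.5, -0.8, -0.2]
opening: 0.0137
finger_force: 30.0
```

Run:
```python
from h import *
im,d,k=cam("wrist"); P=cloud(k,d); np.savez("w4.npz",im=im,d=d,T=k[3],k=k[:3])
print(pose())
u,v=map(int,proj(k,[.598,.0817,.111])); print(u,v)
a=max(v-100,0);b=max(u-130,0); g=im[a:a+200,b:b+260]; print(b,a)
save("w4",cv2.resize(g,None,fx=3,fy=3,interpolation=cv2.INTER_CUBIC))
near=np.linalg.norm(P[...,:2]-[.598,.0817],axis=-1)
q=P[(near<.1)&(P[...,2]>.1128)&(P[...,2]<.1175)]; print(len(q),np.median(q[:,2]),cv2.minAreaRect(q[:,:2].astype(np.float32)))
q=P[(near<.25)&(P[...,2]>.107)&(P[...,2]<.1125)]; print(len(q),np.median(q[:,2]))
```

```text
(array([0.54987714, 0.06494419, 0.28084829]), array([[ 9.51460880e-01,  3.07768952e-01, -6.83057325e-04],
       [ 3.07768916e-01, -9.51461123e-01, -1.59357347e-04],
       [-6.98947733e-04, -5.86015309e-05, -9.99999754e-01]]), np.float64(17.924830883259883))
321 141
191 41
7952 0.11514526065508121 ((0.609654426574707, 0.09096967428922653), (0.14091694355010986, 0.11124105751514435), 13.508628845214844)
29461 0.11006345105484117
```

View pics/w4.png

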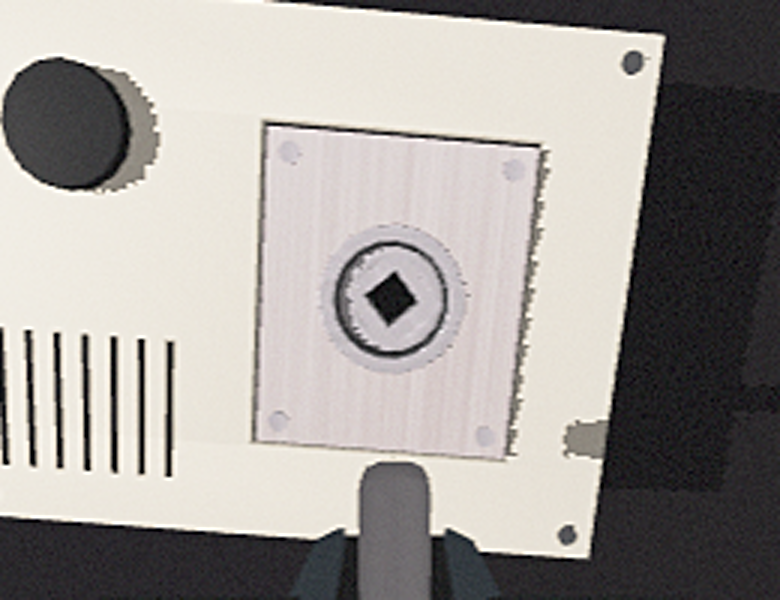

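The crop shows the dark square socket near crop pixel (390,299), which is about (321,141) full-frame. It looks like a diamond, and the cover corners are visible. Next I'll measure the square at the mouth plane, z = 0.110.

Run:
```python
from h import *
z=np.load("w4.npz"); im=z["im"]; k=(*z["k"],z["T"])
s=8; b,a=296,116; g=cv2.resize(im[a:a+50,b:b+50],None,fx=s,fy=s,interpolation=cv2.INTER_CUBIC).mean(-1)
for th in(60,90,120):
    n,l,st,ct=cv2.connectedComponentsWithStats((g<th).astype(np.uint8))
    i=l[int((141-a+.5)*s),int((321-b+.5)*s)]
    if not i: continue
    m=l==i; v,u=np.nonzero(m)
    pts=np.array([onz(k,(uu+.5)/s-.5+b,(vv+.5)/s-.5+a,.110)[:2] for uu,vv in zip(u,v)],np.float32)
    c0=pts.mean(0); print(th,len(pts),c0,cv2.minAreaRect(pts))
# cover outline by colour vs deck at z=.115
hsv=cv2.cvtColor(im,cv2.COLOR_RGB2HSV); 
P=cloud(k,z["d"]); near=np.linalg.norm(P[...,:2]-[.598,.0817],axis=-1)
m=((near<.09)&(hsv[...,1]<24)&(P[...,2]>.1128)&(P[...,2]<.1175)).astype(np.uint8)
m=cv2.morphologyEx(m,cv2.MORPH_OPEN,np.ones((5,5)))
c=max(cv2.findContours(m,0,2)[0],key=cv2.contourArea)
q=np.array([onz(k,*p[0],.115)[:2] for p in c],np.float32); print("cover",cv2.minAreaRect(q))
m=((hsv[...,2]>150)&(hsv[...,1]<60)).astype(np.uint8)
```

```text
60 9177 [0.5998976  0.08304653] ((0.5998741388320923, 0.08293195068836212), (0.014161014929413795, 0.014040379785001278), 56.071388244628906)
90 9953 [0.5998007  0.08303975] ((0.5997433662414551, 0.08287400752305984), (0.014729514718055725, 0.014656797982752323), 55.557823181152344)
120 10687 [0.59974426 0.08302926] ((0.5997170209884644, 0.08288923650979996), (0.0152434092015028, 0.015300142578780651), 55.833335876464844)
cover ((0.599581241607666, 0.08230991661548615), (0.11698468029499054, 0.0989791676402092), 13.52730941772461)
```

Emit:
{"op": "servo_tool", "data": {
  "moves": [
    {"dx": 0.17, "dy": 0.36, "dz": 0.4, "rx": 0, "ry": 0, "rz": 0},
    {"dx": 0.17, "dy": 0.36, "dz": 0.4, "rx": 0, "ry": 0, "rz": 0},
    {"dx": 0, "dy": 0, "dz": 0, "rx": 0, "ry": 0, "rz": -0.76},
    {"dx": 0, "dy": 0, "dz": 0, "rx": 0, "ry": 0, "rz": -1},
    {"dx": 0, "dy": 0, "dz": 0, "rx": 0, "ry": 0, "rz": -1},
    {"dx": 0, "dy": 0, "dz": 0, "rx": 0, "ry": 0, "rz": -1},
    {"dx": 0, "dy": 0, "dz": 0, "rx": 0, "ry": 0, "rz": -1},
    {"dx": 0, "dy": 0, "dz": 0, "rx": 0, "ry": 0, "rz": -1},
    {"dx": 0, "dy": 0, "dz": 0, "rx": 0, "ry": 0, "rz": -1},
    {"dx": 0, "dy": 0, "dz": 0, "rx": 0, "ry": 0, "rz": -0.8}
  ]
}}

```text
time_s: 6.8
eef_pos: [0.5724, 0.0409, 0.2474]
eef_rot: [-2.775, -1.472, 0.002]
contact_force: [0.3, -0.4, -1.7]
opening: 0.0135
finger_force: 30.0
```

Emit:
{"op": "servo_tool", "data": {
  "moves": [
    {"dx": 0, "dy": 0, "dz": 0, "rx": 0, "ry": 0, "rz": 0},
    {"dx": 0, "dy": 0, "dz": 0, "rx": 0, "ry": 0, "rz": 0},
    {"dx": 0, "dy": 0, "dz": 0, "rx": 0, "ry": 0, "rz": 0}
  ]
}}

```text
time_s: 7.1
eef_pos: [0.5722, 0.0419, 0.2485]
eef_rot: [-2.778, -1.466, 0.001]
contact_force: [0.3, -0.2, -0.4]
opening: 0.0132
finger_force: 30.0
```

Run:
```python
from h import *
im,d,k=cam("wrist"); p,M,y=pose(); print(p,y)
P=cloud(k,d); L=(P-p)@M   # tool coords
uc,vc=proj(k,[.5997,.0829,.110]); print(uc,vc)
s=8; b,a=int(uc)-25,int(vc)-25; g=cv2.resize(im[a:a+50,b:b+50],None,fx=s,fy=s,interpolation=cv2.INTER_CUBIC).mean(-1)
for th in(60,90,120):
    n,l,st,ct=cv2.connectedComponentsWithStats((g<th).astype(np.uint8)); i=l[200,200]
    if not i: continue
    v,u=np.nonzero(l==i)
    pts=np.array([onz(k,(uu+.5)/s-.5+b,(vv+.5)/s-.5+a,.110)[:2] for uu,vv in zip(u,v)],np.float32)
    print(th,len(pts),pts.mean(0),cv2.minAreaRect(pts))
# bar in hand: top face in tool coords
m=(abs(L[...,1])<.012)&(L[...,2]>-.025)&(L[...,2]<.005)&(abs(L[...,0])<.045)
q=L[m]; print(len(q),q.min(0),q.max(0),np.median(q,0))
t=q[abs(q[:,2]-np.percentile(q[:,2],10))<.002]; print(len(t),t.min(0),t.max(0),cv2.minAreaRect(t[:,:2].astype(np.float32)))
save("w5",im)
```

```text
[0.57215296 0.04201253 0.2487361 ] 55.66982138924071
321.9321399473373 145.92836895263207
60 10683 [0.59996384 0.0835085 ] ((0.6000060439109802, 0.08350673317909241), (0.01366055104881525, 0.013890096917748451), 55.926143646240234)
90 11633 [0.59979975 0.08342602] ((0.5995941162109375, 0.08301346004009247), (0.014943924732506275, 0.014287303201854229), 55.913238525390625)
120 12555 [0.5996611  0.08333673] ((0.5995504856109619, 0.0829487070441246), (0.015332073904573917, 0.014835834503173828), 55.80718994140625)
2155 [-0.03202933 -0.01198995 -0.0249861 ] [0.03338782 0.01196797 0.00061334] [ 0.01538513 -0.00014065 -0.01505485]
1218 [-0.03141957 -0.01198995 -0.01857207] [ 0.03219196  0.01181576 -0.01458849] ((0.0006475877016782761, -0.0022397413849830627), (0.0632970929145813, 0.023557214066386223), 7.175390720367432)
```

View pics/w5.png

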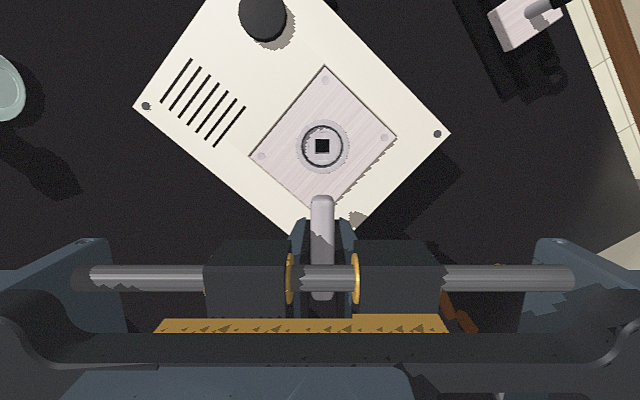

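Wrist view: the socket is straight ahead at (322,146), square to the tool. The bar is centred in the pads, with its top 15 mm behind the TCP, so the bit end is 85 mm ahead of it. I'll move over the lock and stop about 8 mm above the mouth.

Emit:
{"op": "servo_tool", "data": {
  "moves": [
    {"dx": 0.4, "dy": 0, "dz": 0, "rx": 0, "ry": 0, "rz": -0.03},
    {"dx": 0.5, "dy": -0.01, "dz": 0, "rx": 0, "ry": 0, "rz": 0},
    {"dx": 0.33, "dy": 0, "dz": 0, "rx": 0, "ry": 0, "rz": 0},
    {"dx": 0, "dy": 0, "dz": 0.3, "rx": 0, "ry": 0, "rz": 0},
    {"dx": 0, "dy": 0, "dz": 0.4, "rx": 0, "ry": 0, "rz": 0},
    {"dx": 0, "dy": 0, "dz": 0.3, "rx": 0, "ry": 0, "rz": 0},
    {"dx": 0, "dy": 0, "dz": 0.14, "rx": 0, "ry": 0, "rz": 0},
    {"dx": 0, "dy": 0, "dz": 0, "rx": 0, "ry": 0, "rz": 0},
    {"dx": 0, "dy": 0, "dz": 0, "rx": 0, "ry": 0, "rz": 0},
    {"dx": 0, "dy": 0, "dz": 0, "rx": 0, "ry": 0, "rz": 0}
  ]
}}

```text
time_s: 8.15
eef_pos: [0.5997, 0.0832, 0.2042]
eef_rot: [2.775, 1.473, 0.002]
contact_force: [-1.0, -0.2, -0.8]
opening: 0.014
finger_force: 30.0
```

Run:
```python
from h import *
go([.5995,.0828,.195],55.8); s=bot.get_state(); print(s["contact_force"],s["ft_torque"])
```

```text
pos [0.5997 0.0832 0.2042] yaw 55.91 tilt [ 0.0011  0.     -1.    ] units d [-0.012  0.002  0.229] rz 0.02
[-0.95248043 -0.18272784 -0.83125513] [-0.01334443 -0.03026136  0.03331804]
```

Emit:
{"op": "servo_tool", "data": {
  "moves": [
    {"dx": -0.01, "dy": 0, "dz": 0.15, "rx": 0, "ry": 0, "rz": 0.02},
    {"dx": 0, "dy": 0, "dz": 0.025, "rx": 0, "ry": 0, "rz": 0},
    {"dx": 0, "dy": 0, "dz": 0.025, "rx": 0, "ry": 0, "rz": 0},
    {"dx": 0, "dy": 0, "dz": 0.025, "rx": 0, "ry": 0, "rz": 0},
    {"dx": 0, "dy": 0, "dz": 0.025, "rx": 0, "ry": 0, "rz": 0},
    {"dx": 0, "dy": 0, "dz": 0, "rx": 0, "ry": 0, "rz": 0}
  ]
}}

```text
time_s: 8.75
eef_pos: [0.5991, 0.083, 0.1934]
eef_rot: [-2.776, -1.471, 0.0]
contact_force: [-0.1, -0.5, -1.3]
opening: 0.0138
finger_force: 30.0
```

Emit:
{"op": "servo_tool", "data": {
  "moves": [
    {"dx": 0, "dy": 0, "dz": 0.02, "rx": 0, "ry": 0, "rz": 0},
    {"dx": 0, "dy": 0, "dz": 0.02, "rx": 0, "ry": 0, "rz": 0},
    {"dx": 0, "dy": 0, "dz": 0, "rx": 0, "ry": 0, "rz": 0}
  ]
}}

```text
time_s: 9.05
eef_pos: [0.5991, 0.083, 0.1918]
eef_rot: [-2.776, -1.471, 0.0]
contact_force: [0.2, -0.1, -0.9]
opening: 0.0142
finger_force: 30.0
```

Emit:
{"op": "servo_tool", "data": {
  "moves": [
    {"dx": 0, "dy": 0, "dz": 0.04, "rx": 0, "ry": 0, "rz": 0},
    {"dx": 0, "dy": 0, "dz": 0.04, "rx": 0, "ry": 0, "rz": 0},
    {"dx": 0, "dy": 0, "dz": 0.04, "rx": 0, "ry": 0, "rz": 0},
    {"dx": 0, "dy": 0, "dz": 0.04, "rx": 0, "ry": 0, "rz": 0},
    {"dx": 0, "dy": 0, "dz": 0.04, "rx": 0, "ry": 0, "rz": 0},
    {"dx": 0, "dy": 0, "dz": 0, "rx": 0, "ry": 0, "rz": 0}
  ]
}}

```text
time_s: 9.65
eef_pos: [0.599, 0.083, 0.1837]
eef_rot: [-2.776, -1.471, 0.0]
contact_force: [-0.1, -0.2, -1.5]
opening: 0.0139
finger_force: 30.0
```

Emit:
{"op": "servo_tool", "data": {
  "moves": [
    {"dx": 0, "dy": 0, "dz": 0.04, "rx": 0, "ry": 0, "rz": 0},
    {"dx": 0, "dy": 0, "dz": 0.04, "rx": 0, "ry": 0, "rz": 0},
    {"dx": 0, "dy": 0, "dz": 0.04, "rx": 0, "ry": 0, "rz": 0},
    {"dx": 0, "dy": 0, "dz": 0, "rx": 0, "ry": 0, "rz": 0},
    {"dx": 0, "dy": 0, "dz": 0, "rx": 0, "ry": 0, "rz": 0}
  ]
}}

```text
time_s: 10.15
eef_pos: [0.5991, 0.083, 0.1791]
eef_rot: [-2.776, -1.471, 0.0]
contact_force: [0.5, -1.1, -0.8]
opening: 0.0135
finger_force: 30.0
```

Run:
```python
from h import *
go([.5995,.0828,.177],55.8); s=bot.get_state(); print(s["contact_force"],s["ft_torque"])
```

```text
pos [0.5991 0.083  0.1791] yaw 55.82 tilt [-1.e-04  0.e+00 -1.e+00] units d [0.002 0.012 0.052] rz 0.0
[ 0.52925795 -1.0608627  -0.79080728] [ 0.03976974 -0.01641667 -0.00413558]
```

Emit:
{"op": "servo_tool", "data": {
  "moves": [
    {"dx": 0, "dy": 0, "dz": 0.025, "rx": 0, "ry": 0, "rz": 0},
    {"dx": 0, "dy": 0, "dz": 0.025, "rx": 0, "ry": 0, "rz": 0},
    {"dx": 0, "dy": 0, "dz": 0.025, "rx": 0, "ry": 0, "rz": 0},
    {"dx": 0, "dy": 0, "dz": 0, "rx": 0, "ry": 0, "rz": 0}
  ]
}}

```text
time_s: 10.55
eef_pos: [0.5991, 0.083, 0.1761]
eef_rot: [-2.776, -1.471, -0.0]
contact_force: [0.4, -0.2, 1.7]
opening: 0.0138
finger_force: 30.0
```

Emit:
{"op": "servo_tool", "data": {
  "moves": [
    {"dx": 0, "dy": 0, "dz": 0.025, "rx": 0, "ry": 0, "rz": 0},
    {"dx": 0, "dy": 0, "dz": 0.025, "rx": 0, "ry": 0, "rz": 0},
    {"dx": 0, "dy": 0, "dz": 0, "rx": 0, "ry": 0, "rz": 0}
  ]
}}

```text
time_s: 10.85
eef_pos: [0.5992, 0.083, 0.1742]
eef_rot: [2.776, 1.471, 0.0]
contact_force: [-1.5, 0.0, 4.8]
opening: 0.014
finger_force: 30.0
```

Emit:
{"op": "servo_tool", "data": {
  "moves": [
    {"dx": 0, "dy": 0, "dz": 0.025, "rx": 0, "ry": 0, "rz": 0},
    {"dx": 0, "dy": 0, "dz": 0.025, "rx": 0, "ry": 0, "rz": 0},
    {"dx": 0, "dy": 0, "dz": 0.03, "rx": 0, "ry": 0, "rz": 0},
    {"dx": 0, "dy": 0, "dz": 0, "rx": 0, "ry": 0, "rz": 0},
    {"dx": 0, "dy": 0, "dz": 0, "rx": 0, "ry": 0, "rz": 0}
  ]
}}

```text
time_s: 11.35
eef_pos: [0.5993, 0.083, 0.1713]
eef_rot: [2.776, 1.471, 0.001]
contact_force: [-1.3, -0.5, 8.7]
opening: 0.0135
finger_force: 30.0
```

Emit:
{"op": "servo_tool", "data": {
  "moves": [
    {"dx": 0, "dy": 0, "dz": 0, "rx": 0, "ry": 0, "rz": 0.5},
    {"dx": 0, "dy": 0, "dz": 0, "rx": 0, "ry": 0, "rz": 0.5},
    {"dx": 0, "dy": 0, "dz": 0, "rx": 0, "ry": 0, "rz": 0.5},
    {"dx": 0, "dy": 0, "dz": 0, "rx": 0, "ry": 0, "rz": 0.5},
    {"dx": 0, "dy": 0, "dz": 0, "rx": 0, "ry": 0, "rz": 0}
  ]
}}

```text
time_s: 11.85
eef_pos: [0.5995, 0.0828, 0.1713]
eef_rot: [2.894, 1.22, 0.001]
contact_force: [-0.1, -1.4, 7.8]
opening: 0.0142
finger_force: 30.0
```

```bash
cat > f.py <<'E'
from h import *
go([.5991,.083,.1713],55.8); s=bot.get_state(); print(s["contact_force"],s["ft_torque"],s["opening"],s["q"][5])
E
python3 f.py
```

```text
pos [0.5995 0.0828 0.1713] yaw 45.73 tilt [ 1.1e-03 -4.0e-04 -1.0e+00] units d [-0.004 -0.011  0.001] rz -2.01
[-0.12982356 -1.39085471  7.82120713] [-0.4754766   0.12201975  0.17557281] 0.014176436238235493 0.8116156712853764
```

Emit:
{"op": "servo_tool", "data": {
  "moves": [
    {"dx": 0, "dy": 0, "dz": 0, "rx": 0, "ry": 0, "rz": 0.5},
    {"dx": 0, "dy": 0, "dz": 0, "rx": 0, "ry": 0, "rz": 0.5},
    {"dx": 0, "dy": 0, "dz": 0, "rx": 0, "ry": 0, "rz": 0.5},
    {"dx": 0, "dy": 0, "dz": 0, "rx": 0, "ry": 0, "rz": 0.5},
    {"dx": 0, "dy": 0, "dz": 0, "rx": 0, "ry": 0, "rz": 0}
  ]
}}

```text
time_s: 12.35
eef_pos: [0.5995, 0.0828, 0.1714]
eef_rot: [2.989, 0.964, 0.001]
contact_force: [-0.7, -1.2, 7.4]
opening: 0.0139
finger_force: 30.0
```

```bash
python3 f.py
```

```text
pos [0.5995 0.0828 0.1714] yaw 35.73 tilt [ 1.1e-03 -4.0e-04 -1.0e+00] units d [-0.005 -0.011  0.002] rz -4.01
[-0.66004124 -1.2137227   7.40450118] [-0.40271022  0.11285788  0.10553382] 0.01385435754007993 0.9861404901942743
```

Emit:
{"op": "servo_tool", "data": {
  "moves": [
    {"dx": 0, "dy": 0, "dz": 0.01, "rx": 0, "ry": 0, "rz": 0.5},
    {"dx": 0, "dy": 0, "dz": 0.005, "rx": 0, "ry": 0, "rz": 0.5},
    {"dx": 0, "dy": 0, "dz": 0, "rx": 0, "ry": 0, "rz": 0.5},
    {"dx": 0, "dy": 0, "dz": 0, "rx": 0, "ry": 0, "rz": 0.5},
    {"dx": 0, "dy": 0, "dz": 0, "rx": 0, "ry": 0, "rz": 0}
  ]
}}

```text
time_s: 12.85
eef_pos: [0.5995, 0.0828, 0.1708]
eef_rot: [3.062, 0.699, 0.002]
contact_force: [0.2, -1.6, 8.4]
opening: 0.0137
finger_force: 30.0
```

```bash
python3 f.py
```

```text
pos [0.5995 0.0828 0.1708] yaw 25.73 tilt [ 1.1e-03 -4.0e-04 -1.0e+00] units d [-0.007 -0.009 -0.012] rz -6.01
[ 0.20149337 -1.64786021  8.41171071] [-0.45539866  0.24397726  0.12799241] 0.013670774935905803 1.1606982632438352
```

Emit:
{"op": "servo_tool", "data": {
  "moves": [
    {"dx": 0, "dy": 0, "dz": 0, "rx": 0, "ry": 0, "rz": 0.5},
    {"dx": 0, "dy": 0, "dz": 0, "rx": 0, "ry": 0, "rz": 0.5},
    {"dx": 0, "dy": 0, "dz": 0, "rx": 0, "ry": 0, "rz": 0.5},
    {"dx": 0, "dy": 0, "dz": 0, "rx": 0, "ry": 0, "rz": 0}
  ]
}}

```text
time_s: 13.25
eef_pos: [0.5995, 0.0828, 0.1708]
eef_rot: [3.101, 0.498, 0.002]
contact_force: [-0.8, -1.3, 9.5]
opening: 0.0141
finger_force: 30.0
```

```bash
python3 f.py
```

```text
pos [0.5995 0.0828 0.1708] yaw 18.23 tilt [ 1.2e-03 -4.0e-04 -1.0e+00] units d [-0.009 -0.009 -0.012] rz -7.51
[-0.75177506 -1.28934748  9.50130455] [-0.41749934  0.23001987  0.14927072] 0.014111857291094744 1.2915572314042443
```

Emit:
{"op": "servo_tool", "data": {
  "moves": [
    {"dx": 0, "dy": 0, "dz": 0, "rx": 0, "ry": 0, "rz": 0.4},
    {"dx": 0, "dy": 0, "dz": 0, "rx": 0, "ry": 0, "rz": 0.3},
    {"dx": 0, "dy": 0, "dz": 0, "rx": 0, "ry": 0, "rz": 0}
  ]
}}

```text
time_s: 13.55
eef_pos: [0.5995, 0.0828, 0.1708]
eef_rot: [3.115, 0.404, 0.002]
contact_force: [-1.4, -1.4, 8.9]
opening: 0.0139
finger_force: 30.0
```

```bash
python3 f.py
```

```text
pos [0.5995 0.0828 0.1708] yaw 14.78 tilt [ 1.2e-03 -3.0e-04 -1.0e+00] units d [-0.009 -0.007 -0.012] rz -8.2
[-1.44275757 -1.36427174  8.93854183] [-0.44150933  0.24708716  0.14756012] 0.013933534759961123 1.3519324994578377
```

Emit:
{"op": "servo_tool", "data": {
  "moves": [
    {"dx": 0, "dy": 0, "dz": 0, "rx": 0, "ry": 0, "rz": 0.4},
    {"dx": 0, "dy": 0, "dz": 0, "rx": 0, "ry": 0, "rz": 0.4},
    {"dx": 0, "dy": 0, "dz": 0, "rx": 0, "ry": 0, "rz": 0.4},
    {"dx": 0, "dy": 0, "dz": 0, "rx": 0, "ry": 0, "rz": 0}
  ]
}}

```text
time_s: 13.95
eef_pos: [0.5995, 0.0828, 0.1708]
eef_rot: [3.132, 0.24, 0.002]
contact_force: [-0.4, -1.7, 9.2]
opening: 0.0139
finger_force: 30.0
```

```bash
python3 f.py
```

```text
pos [0.5995 0.0828 0.1708] yaw 8.75 tilt [ 1.1e-03 -3.0e-04 -1.0e+00] units d [-0.01  -0.006 -0.013] rz -9.41
[-0.43579524 -1.70124353  9.18501495] [-0.42064026  0.2247979   0.13253057] 0.013879440383354829 1.457033970327859
```

Emit:
{"op": "servo_tool", "data": {
  "moves": [
    {"dx": 0, "dy": 0, "dz": 0, "rx": 0, "ry": 0, "rz": 0.3},
    {"dx": 0, "dy": 0, "dz": 0, "rx": 0, "ry": 0, "rz": 0}
  ]
}}

```text
time_s: 14.15
eef_pos: [0.5995, 0.0828, 0.1708]
eef_rot: [3.135, 0.199, 0.002]
contact_force: [-0.6, -2.1, 8.6]
opening: 0.0141
finger_force: 30.0
```

```bash
python3 f.py
```

```text
pos [0.5995 0.0828 0.1708] yaw 7.28 tilt [ 1.2e-03 -3.0e-04 -1.0e+00] units d [-0.01  -0.006 -0.012] rz -9.7
[-0.62468229 -2.0591291   8.55711777] [-0.37192055  0.17302265  0.0962036 ] 0.014100653688948507 1.4828309725865645
```

Emit:
{"op": "servo_tool", "data": {
  "moves": [
    {"dx": 0, "dy": 0, "dz": 0, "rx": 0, "ry": 0, "rz": 0.3},
    {"dx": 0, "dy": 0, "dz": 0, "rx": 0, "ry": 0, "rz": 0.2},
    {"dx": 0, "dy": 0, "dz": 0, "rx": 0, "ry": 0, "rz": 0}
  ]
}}

```text
time_s: 14.45
eef_pos: [0.5996, 0.0828, 0.1708]
eef_rot: [3.138, 0.131, 0.002]
contact_force: [-1.0, -1.4, 8.5]
opening: 0.0141
finger_force: 30.0
```

```bash
python3 f.py
```

```text
pos [0.5996 0.0828 0.1708] yaw 4.79 tilt [ 1.2e-03 -4.0e-04 -1.0e+00] units d [-0.011 -0.006 -0.011] rz -10.2
[-1.02908071 -1.38698864  8.48789338] [-0.41770909  0.22112711  0.19262776] 0.014066594640058008 1.5261759788961116
```

Emit:
{"op": "servo_tool", "data": {
  "moves": [
    {"dx": 0, "dy": 0, "dz": 0, "rx": 0, "ry": 0, "rz": 0.2},
    {"dx": 0, "dy": 0, "dz": 0, "rx": 0, "ry": 0, "rz": 0}
  ]
}}

```text
time_s: 14.65
eef_pos: [0.5995, 0.0828, 0.1708]
eef_rot: [3.139, 0.104, 0.002]
contact_force: [-0.8, -2.2, 9.2]
opening: 0.0132
finger_force: 30.0
```

```bash
python3 f.py
```

```text
pos [0.5995 0.0828 0.1708] yaw 3.79 tilt [ 1.2e-03 -3.0e-04 -1.0e+00] units d [-0.011 -0.005 -0.012] rz -10.4
[-0.80576717 -2.17103001  9.20285287] [-0.39989855  0.22735514  0.19391108] 0.013189355310972047 1.5435842889232048
```

Emit:
{"op": "servo_tool", "data": {
  "moves": [
    {"dx": 0, "dy": 0, "dz": 0, "rx": 0, "ry": 0, "rz": 0.2},
    {"dx": 0, "dy": 0, "dz": 0, "rx": 0, "ry": 0, "rz": 0}
  ]
}}

```text
time_s: 14.85
eef_pos: [0.5995, 0.0828, 0.1708]
eef_rot: [3.14, 0.077, 0.002]
contact_force: [-0.1, -1.8, 8.5]
opening: 0.0139
finger_force: 30.0
```

```bash
python3 f.py
```

```text
pos [0.5995 0.0828 0.1708] yaw 2.8 tilt [ 1.2e-03 -4.0e-04 -1.0e+00] units d [-0.011 -0.005 -0.012] rz -10.6
[-0.09005205 -1.80846815  8.4904341 ] [-0.38056257  0.16503723  0.22105041] 0.013941825751596333 1.560999062656025
```

Emit:
{"op": "servo_tool", "data": {
  "moves": [
    {"dx": 0, "dy": 0, "dz": 0, "rx": 0, "ry": 0, "rz": 0.2},
    {"dx": 0, "dy": 0, "dz": 0, "rx": 0, "ry": 0, "rz": 0}
  ]
}}

```text
time_s: 15.05
eef_pos: [0.5995, 0.0828, 0.1708]
eef_rot: [3.141, 0.049, 0.002]
contact_force: [0.3, -2.1, 7.9]
opening: 0.0139
finger_force: 30.0
```

```bash
python3 f.py
```

```text
pos [0.5995 0.0828 0.1708] yaw 1.8 tilt [ 1.2e-03 -4.0e-04 -1.0e+00] units d [-0.011 -0.005 -0.013] rz -10.8
[ 0.271327   -2.08877234  7.86730278] [-0.41910401  0.23863499  0.32401468] 0.013882665184261197 1.5783908949922347
```

Emit:
{"op": "servo_tool", "data": {
  "moves": [
    {"dx": 0, "dy": 0, "dz": 0, "rx": 0, "ry": 0, "rz": 0.12},
    {"dx": 0, "dy": 0, "dz": 0, "rx": 0, "ry": 0, "rz": 0}
  ]
}}

```text
time_s: 15.25
eef_pos: [0.5996, 0.0828, 0.1708]
eef_rot: [3.141, 0.033, 0.002]
contact_force: [-0.7, -1.8, 8.2]
opening: 0.0142
finger_force: 30.0
```

```bash
python3 f.py
```

```text
pos [0.5996 0.0828 0.1708] yaw 1.22 tilt [ 1.2e-03 -4.0e-04 -1.0e+00] units d [-0.011 -0.005 -0.012] rz -10.92
[-0.6761959  -1.80654943  8.16899199] [-0.37994033  0.17874952  0.42142741] 0.01418088233347575 1.5885603619929762
```

The lock is at its stop at 0.42 N m. I'll back the key off into its free play and draw it out.

Emit:
{"op": "servo_tool", "data": {
  "moves": [
    {"dx": 0, "dy": 0, "dz": 0, "rx": 0, "ry": 0, "rz": -0.6},
    {"dx": 0, "dy": 0, "dz": 0, "rx": 0, "ry": 0, "rz": -0.6},
    {"dx": 0, "dy": 0, "dz": 0, "rx": 0, "ry": 0, "rz": -0.5},
    {"dx": 0, "dy": 0, "dz": 0, "rx": 0, "ry": 0, "rz": 0}
  ]
}}

```text
time_s: 15.65
eef_pos: [0.5997, 0.0829, 0.1709]
eef_rot: [3.13, 0.269, 0.002]
contact_force: [0.3, -0.9, 9.4]
opening: 0.0137
finger_force: 30.0
```

```bash
python3 f.py
```

```text
pos [0.5997 0.0829 0.1709] yaw 9.82 tilt [ 1.4e-03 -1.0e-04 -1.0e+00] units d [-0.014 -0.004 -0.011] rz -9.2
[ 0.29795476 -0.90116169  9.376395  ] [-0.16313954  0.10860014 -0.04152975] 0.013684195524625992 1.4383093655140107
```

Emit:
{"op": "servo_tool", "data": {
  "moves": [
    {"dx": 0, "dy": 0, "dz": -0.04, "rx": 0, "ry": 0, "rz": 0},
    {"dx": 0, "dy": 0, "dz": -0.05, "rx": 0, "ry": 0, "rz": 0},
    {"dx": 0, "dy": 0, "dz": -0.05, "rx": 0, "ry": 0, "rz": 0},
    {"dx": 0, "dy": 0, "dz": 0, "rx": 0, "ry": 0, "rz": 0}
  ]
}}

```text
time_s: 16.05
eef_pos: [0.5991, 0.083, 0.176]
eef_rot: [-3.13, -0.266, -0.0]
contact_force: [-0.5, 0.3, -0.9]
opening: 0.0137
finger_force: 30.0
```

```bash
python3 f.py
```

```text
pos [0.5991 0.083  0.176 ] yaw 9.72 tilt [ 1.e-04  0.e+00 -1.e+00] units d [-0.001  0.001  0.118] rz -9.22
[-0.51121583  0.28543909 -0.91998358] [ 0.03427479 -0.01954363  0.04406491] 0.013709911825897054 1.440084608003733
```

Emit:
{"op": "servo_tool", "data": {
  "moves": [
    {"dx": 0, "dy": 0, "dz": -0.1, "rx": 0, "ry": 0, "rz": 0},
    {"dx": 0, "dy": 0, "dz": -0.2, "rx": 0, "ry": 0, "rz": 0},
    {"dx": 0, "dy": 0, "dz": -0.3, "rx": 0, "ry": 0, "rz": 0},
    {"dx": 0, "dy": 0, "dz": -0.5, "rx": 0, "ry": 0, "rz": 0},
    {"dx": 0, "dy": 0, "dz": -0.6, "rx": 0, "ry": 0, "rz": 0},
    {"dx": 0, "dy": 0, "dz": -0.6, "rx": 0, "ry": 0, "rz": 0},
    {"dx": 0, "dy": 0, "dz": -0.3, "rx": 0, "ry": 0, "rz": 0},
    {"dx": 0, "dy": 0, "dz": 0, "rx": 0, "ry": 0, "rz": 0},
    {"dx": 0, "dy": 0, "dz": 0, "rx": 0, "ry": 0, "rz": 0}
  ]
}}

```text
time_s: 16.95
eef_pos: [0.5987, 0.083, 0.2794]
eef_rot: [-3.13, -0.266, 0.001]
contact_force: [-0.1, 0.4, -2.4]
opening: 0.0139
finger_force: 30.0
```

Run:
```python
from h import *
im,d,k=cam("top"); P=cloud(k,d)
n=np.linalg.norm(P[...,:2]-[.5997,.083],axis=-1)
im,d,k=cam("wrist"); Q=cloud(k,d); m=np.linalg.norm(Q[...,:2]-[.5997,.083],axis=-1)
for X,a in((P,n),(Q,m)):
    q=X[(a>.026)&(a<.046)&(X[...,2]<.13)][:,2]; print(len(q),np.percentile(q,[10,50,90]))
# stand view: hole 60 mm ahead in tool x at yaw 19.1
h=np.array([.4804,-.2241]); t=h-.055*np.array([.945,.327]); print(t); go([t[0],t[1],.27],19.1)
```

```text
202 [0.10736595 0.10997152 0.11242869]
2697 [0.10976926 0.1107331  0.11180413]
[ 0.428425 -0.242085]
pos [0.5985 0.083  0.2787] yaw 9.72 tilt [-2.e-03 -1.e-04 -1.e+00] units d [-5.562  7.292  0.227] rz -1.88
```

The cover is locked flush at 0.110–0.111 m, down from 0.115. Now back to the stand.

Emit:
{"op": "servo_tool", "data": {
  "moves": [
    {"dx": -0.3, "dy": 0.4, "dz": 0, "rx": 0, "ry": 0, "rz": 0},
    {"dx": -0.6, "dy": 0.8, "dz": 0, "rx": 0, "ry": 0, "rz": 0},
    {"dx": -0.7, "dy": 0.9, "dz": 0, "rx": 0, "ry": 0, "rz": 0},
    {"dx": -0.7, "dy": 0.9, "dz": 0, "rx": 0, "ry": 0, "rz": 0},
    {"dx": -0.7, "dy": 0.9, "dz": 0, "rx": 0, "ry": 0, "rz": 0},
    {"dx": -0.7, "dy": 0.9, "dz": 0, "rx": 0, "ry": 0, "rz": 0},
    {"dx": -0.7, "dy": 0.9, "dz": 0, "rx": 0, "ry": 0, "rz": 0},
    {"dx": -0.7, "dy": 0.9, "dz": 0, "rx": 0, "ry": 0, "rz": 0},
    {"dx": -0.46, "dy": 0.7, "dz": 0, "rx": 0, "ry": 0, "rz": 0},
    {"dx": 0, "dy": 0, "dz": 0, "rx": 0, "ry": 0, "rz": -0.6}
  ]
}}

```text
time_s: 18.05
eef_pos: [0.4268, -0.2457, 0.2793]
eef_rot: [3.123, 0.342, -0.002]
contact_force: [1.1, 0.2, -0.5]
opening: 0.0139
finger_force: 30.0
```

Emit:
{"op": "servo_tool", "data": {
  "moves": [
    {"dx": 0, "dy": 0, "dz": 0.2, "rx": 0, "ry": 0, "rz": -0.7},
    {"dx": 0, "dy": 0, "dz": 0.2, "rx": 0, "ry": 0, "rz": -0.58},
    {"dx": 0, "dy": 0, "dz": 0, "rx": 0, "ry": 0, "rz": 0},
    {"dx": 0, "dy": 0, "dz": 0, "rx": 0, "ry": 0, "rz": 0},
    {"dx": 0, "dy": 0, "dz": 0, "rx": 0, "ry": 0, "rz": 0}
  ]
}}

```text
time_s: 18.55
eef_pos: [0.4291, -0.2424, 0.2641]
eef_rot: [3.098, 0.52, 0.0]
contact_force: [-0.7, -0.1, -0.9]
opening: 0.014
finger_force: 30.0
```

Run:
```python
from h import *
im,d,k=cam("wrist"); p,M,y=pose(); print(p,y)
P=cloud(k,d); L=(P-p)@M
uc,vc=proj(k,[.4804,-.2241,.045]); print(uc,vc)
s=4; b,a=int(uc)-50,int(vc)-50; g=cv2.resize(im[a:a+100,b:b+100],None,fx=s,fy=s,interpolation=cv2.INTER_CUBIC)
save("w6",cv2.resize(im[a-50:a+150,b-50:b+150],None,fx=3,fy=3,interpolation=cv2.INTER_CUBIC))
q=P[(np.linalg.norm(P[...,:2]-[.494,-.2657],axis=-1)<.12)&(P[...,2]>.042)&(P[...,2]<.048)]
print("stand",len(q),cv2.minAreaRect(q[:,:2].astype(np.float32)))
# hole = low points within 15 mm of expectation
v,u=np.mgrid[:400,:640]
near=np.linalg.norm(np.stack([u-uc,v-vc],-1),axis=-1)<35
low=near&(P[...,2]<.041)&(P[...,2]>.005)
n,l,st,ct=cv2.connectedComponentsWithStats(low.astype(np.uint8))
i=1+np.argmax(st[1:,4]); vv,uu=np.nonzero(l==i); pts=np.array([onz(k,a_,b_,.045)[:2] for a_,b_ in zip(uu,vv)],np.float32)
print(st[i],pts.mean(0),cv2.minAreaRect(pts))
m=(abs(L[...,1])<.008)&(L[...,2]>-.020)&(L[...,2]<-.008)&(abs(L[...,0])<.04); q=L[m]; print(q.min(0),q.max(0),np.median(q,0))
```

```text
[ 0.42921472 -0.24243726  0.2641662 ] 19.07015453596261
321.7934864380613 136.68566401097732
stand 5268 ((0.4950977861881256, -0.2666720747947693), (0.06381116062402725, 0.17034901678562164), 19.5980224609375)
[316 130  13  14 181] [ 0.48072004 -0.2242541 ] ((0.48066821694374084, -0.2242947220802307), (0.01673809066414833, 0.01589360646903515), 19.049909591674805)
[-0.03216869 -0.00791565 -0.01999173] [ 0.033263    0.00791664 -0.00803992] [ 0.01226197 -0.00028737 -0.0152709 ]
```

View pics/w6.png

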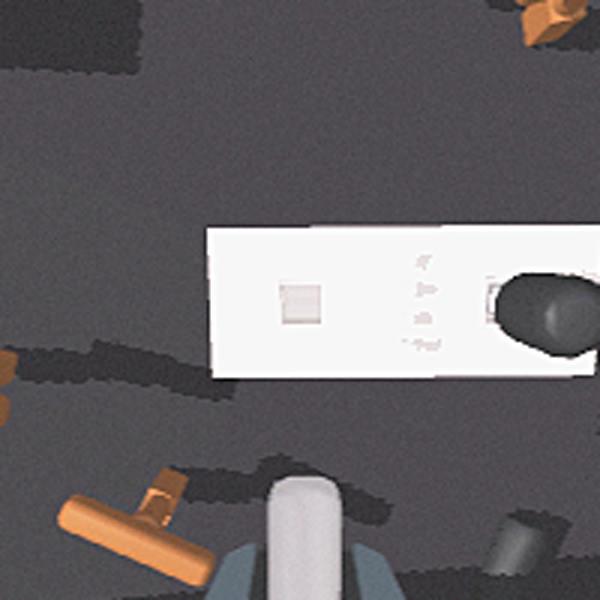

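The empty hole shows at crop (301,303), measured at (.4807,-.2243) with yaw 19°, and the hex driver is untouched. I'll position the key above the hole.

Emit:
{"op": "servo_tool", "data": {
  "moves": [
    {"dx": 0.4, "dy": 0, "dz": 0, "rx": 0, "ry": 0, "rz": 0},
    {"dx": 0.55, "dy": 0, "dz": 0, "rx": 0, "ry": 0, "rz": 0},
    {"dx": 0.4, "dy": 0, "dz": 0.2, "rx": 0, "ry": 0, "rz": 0},
    {"dx": 0, "dy": 0, "dz": 0.6, "rx": 0, "ry": 0, "rz": 0},
    {"dx": 0, "dy": 0, "dz": 0.8, "rx": 0, "ry": 0, "rz": 0},
    {"dx": 0, "dy": 0, "dz": 0.7, "rx": 0, "ry": 0, "rz": 0},
    {"dx": 0, "dy": 0, "dz": 0.5, "rx": 0, "ry": 0, "rz": 0},
    {"dx": 0, "dy": 0, "dz": 0.2, "rx": 0, "ry": 0, "rz": 0},
    {"dx": 0, "dy": 0, "dz": 0, "rx": 0, "ry": 0, "rz": 0},
    {"dx": 0, "dy": 0, "dz": 0, "rx": 0, "ry": 0, "rz": 0}
  ]
}}

```text
time_s: 19.6
eef_pos: [0.4809, -0.2248, 0.1445]
eef_rot: [3.097, 0.522, 0.001]
contact_force: [-0.6, -0.2, 0.1]
opening: 0.0137
finger_force: 30.0
```

Emit:
{"op": "servo_tool", "data": {
  "moves": [
    {"dx": 0, "dy": 0, "dz": 0, "rx": 0, "ry": 0, "rz": 0}
  ]
}}

```text
time_s: 19.7
eef_pos: [0.4809, -0.225, 0.1449]
eef_rot: [3.097, 0.522, 0.002]
contact_force: [0.3, -0.2, -1.0]
opening: 0.0137
finger_force: 30.0
```

Run:
```python
from h import *
go([.4802,-.2245,.0985],19.1)
```

```text
pos [ 0.4809 -0.225   0.1449] yaw 19.13 tilt [ 0.0016 -0.001  -1.    ] units d [-0.015 -0.019  1.161] rz 0.01
```

Emit:
{"op": "servo_tool", "data": {
  "moves": [
    {"dx": -0.015, "dy": -0.02, "dz": 0.2, "rx": 0, "ry": 0, "rz": 0},
    {"dx": 0, "dy": 0, "dz": 0.15, "rx": 0, "ry": 0, "rz": 0},
    {"dx": 0, "dy": 0, "dz": 0.1, "rx": 0, "ry": 0, "rz": 0},
    {"dx": 0, "dy": 0, "dz": 0.05, "rx": 0, "ry": 0, "rz": 0},
    {"dx": 0, "dy": 0, "dz": 0, "rx": 0, "ry": 0, "rz": 0}
  ]
}}

```text
time_s: 20.2
eef_pos: [0.4793, -0.2241, 0.1236]
eef_rot: [-3.098, -0.522, 0.001]
contact_force: [0.1, -1.1, -0.3]
opening: 0.0137
finger_force: 30.0
```

Emit:
{"op": "servo_tool", "data": {
  "moves": [
    {"dx": 0, "dy": 0, "dz": 0.1, "rx": 0, "ry": 0, "rz": 0},
    {"dx": 0, "dy": 0, "dz": 0.15, "rx": 0, "ry": 0, "rz": 0},
    {"dx": 0, "dy": 0, "dz": 0.15, "rx": 0, "ry": 0, "rz": 0},
    {"dx": 0, "dy": 0, "dz": 0.1, "rx": 0, "ry": 0, "rz": 0},
    {"dx": 0, "dy": 0, "dz": 0.05, "rx": 0, "ry": 0, "rz": 0},
    {"dx": 0, "dy": 0, "dz": 0, "rx": 0, "ry": 0, "rz": 0}
  ]
}}

```text
time_s: 20.8
eef_pos: [0.4793, -0.224, 0.1016]
eef_rot: [-3.098, -0.522, 0.001]
contact_force: [-0.3, 0.1, -1.9]
opening: 0.0135
finger_force: 30.0
```

Emit:
{"op": "servo_tool", "data": {
  "moves": [
    {"dx": 0, "dy": 0, "dz": 0.03, "rx": 0, "ry": 0, "rz": 0},
    {"dx": 0, "dy": 0, "dz": 0.03, "rx": 0, "ry": 0, "rz": 0},
    {"dx": 0, "dy": 0, "dz": 0.02, "rx": 0, "ry": 0, "rz": 0},
    {"dx": 0, "dy": 0, "dz": 0.01, "rx": 0, "ry": 0, "rz": 0},
    {"dx": 0, "dy": 0, "dz": 0, "rx": 0, "ry": 0, "rz": 0}
  ]
}}

```text
time_s: 21.3
eef_pos: [0.4794, -0.2241, 0.0983]
eef_rot: [-3.098, -0.522, 0.0]
contact_force: [-0.1, -0.7, -1.6]
opening: 0.0137
finger_force: 30.0
```

Emit:
{"op": "servo_tool", "data": {
  "moves": [
    {"dx": 0, "dy": 0, "dz": 0.02, "rx": 0, "ry": 0, "rz": 0},
    {"dx": 0, "dy": 0, "dz": 0.01, "rx": 0, "ry": 0, "rz": 0},
    {"dx": 0, "dy": 0, "dz": 0, "rx": 0, "ry": 0, "rz": 0}
  ]
}}

```text
time_s: 21.6
eef_pos: [0.4794, -0.2241, 0.0972]
eef_rot: [3.098, 0.522, 0.0]
contact_force: [-0.4, -0.0, 1.6]
opening: 0.0141
finger_force: 30.0
```

Emit:
{"op": "servo_tool", "data": {
  "moves": [
    {"dx": 0, "dy": 0, "dz": 0, "rx": 0, "ry": 0, "rz": 0},
    {"dx": 0, "dy": 0, "dz": 0, "rx": 0, "ry": 0, "rz": 0},
    {"dx": 0, "dy": 0, "dz": 0, "rx": 0, "ry": 0, "rz": 0},
    {"dx": 0, "dy": 0, "dz": 0, "rx": 0, "ry": 0, "rz": 0},
    {"dx": 0, "dy": 0, "dz": -0.1, "rx": 0, "ry": 0, "rz": 0},
    {"dx": 0, "dy": 0, "dz": -0.4, "rx": 0, "ry": 0, "rz": 0},
    {"dx": 0, "dy": 0, "dz": -0.8, "rx": 0, "ry": 0, "rz": 0},
    {"dx": 0, "dy": 0, "dz": -0.8, "rx": 0, "ry": 0, "rz": 0},
    {"dx": 0, "dy": 0, "dz": -0.8, "rx": 0, "ry": 0, "rz": 0},
    {"dx": 0, "dy": 0, "dz": -0.8, "rx": 0, "ry": 0, "rz": 0}
  ],
  "gripper": 0
}}

```text
time_s: 22.6
eef_pos: [0.4792, -0.224, 0.2468]
eef_rot: [3.098, 0.522, 0.0]
contact_force: [0.1, 0.5, 0.1]
opening: 0.0455
finger_force: 0.0
```

Emit:
{"op": "servo_tool", "data": {
  "moves": [
    {"dx": -0.6, "dy": 0, "dz": -0.4, "rx": 0, "ry": 0, "rz": 0},
    {"dx": -0.6, "dy": 0, "dz": 0, "rx": 0, "ry": 0, "rz": 0},
    {"dx": 0, "dy": 0, "dz": 0, "rx": 0, "ry": 0, "rz": 0},
    {"dx": 0, "dy": 0, "dz": 0, "rx": 0, "ry": 0, "rz": 0},
    {"dx": 0, "dy": 0, "dz": 0, "rx": 0, "ry": 0, "rz": 0}
  ]
}}

```text
time_s: 23.1
eef_pos: [0.4345, -0.2397, 0.2611]
eef_rot: [-3.098, -0.522, -0.0]
contact_force: [-0.7, 0.4, -0.2]
opening: 0.046
finger_force: 0.0
```

Run:
```python
from h import *
im,d,k=cam("wrist"); P=cloud(k,d); p,M,y=pose(); print(p)
dd=np.linalg.norm(P[...,:2]-[.4804,-.2238],axis=-1); q=P[(dd<.05)&(P[...,2]>.1085)&(P[...,2]<.12)]
print(len(q),np.median(q[:,2]),np.ptp(q[:,2]),cv2.minAreaRect(q[:,:2].astype(np.float32)))
im,d,k=cam("top"); P=cloud(k,d); a=np.linalg.norm(P[...,:2]-[.5997,.083],axis=-1); q=P[(a>.026)&(a<.046)][:,2]; print(np.median(q))
save("end",im[60:290,140:500])
```

```text
[ 0.43453384 -0.2396525   0.26097912]
723 0.11254706336513803 0.006776450002661472 ((0.47926875948905945, -0.22485347092151642), (0.0651930570602417, 0.012929669581353664), 18.857603073120117)
0.11013616684891647
```

View pics/end.png

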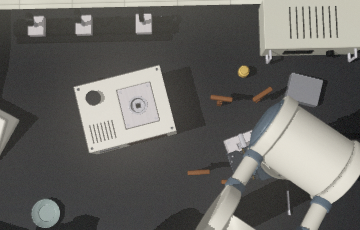

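The key stands upright in its hole with its bar top at 0.1125 m. In the top view the cover is flush at (138,104) and the objects in view are where they were.

```bash
python3 -c "
from station import bot
print(bot.hand_in())"
```

```text
the job is handed in; nothing more can be done
None
```

The job is handed in: the cover is locked flush at the lock's stop (0.42 N m), the key is back upright in its original hole, and it took about 23 s of the 72 s allowed; no verdict came back.

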